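# Find the full tin by feel and hold it up

## Task

Press the tin rack's sprung lever down until it clicks and stays down by itself, which swings the keeper bar off the tins. Then heft the three identical tins to find the heaviest one, leaving the other two standing upright on the rack, and finish holding the heaviest one up in the gripper, upright and still, raised at least 15 cm from where it stood. The program ends while holding it, with the lever still latched; never knock a tin over, and leave the spice jar, mug and pepper mill around the rack where they are.

Things in the scene. Friction and masses are not known exactly. Their poses are not given: they have to be found in the camera images.
- rack: Fixed dark wooden tin rack. Origin: centre of its deck's underside, on the worktop; x axis points from its front to its back, y to its left along the row of tins, z up. At both ends (x = 50, y = +-199 mm) steel posts rise to 67 mm. Right of the row, at y = -255 mm, is the lever: catch block (62 mm high) before its tip at x = -130 to -106 mm, gear case (70 mm high) at its pivot, x = 50 mm.
- rack_deck (a point): Centre of the deck's top face, 12 mm above the worktop; axes as the rack's. The deck is 150 mm (x) by 410 mm (y), with a lip 8 mm high along the front and back edges (inside faces at x = -67 and +67 mm). The tins start on it in a row at about x = 0, y = -105, 0 and +105 mm (within 8 mm).
- lever (a joint): Angle of the sprung lever, rad: 0 = up, grows as pressed down; rigid stop at 0.51. Pressing takes about 3 to 5 N, then about 10 to 15 N to pass the detent (felt from 0.36 to 0.44), then little until the stop. Press on to the stop: let go there, it stays latched at about 0.47; let go before 0.47 it may spring back to 0.
- lever_pad (a point): Centre of the top face of the lever's black rubber pad, 56 mm long by 44 mm wide, on a steel arm that slopes up towards the rack's front. The arm's level pivot axis (along the rack's y) lies 100 mm behind the pad at rack x = 50 mm, 35 mm above the worktop. Going down, the pad centre sinks from 92 to 45 mm above the worktop and swings 18 mm towards the rack's front (-x).
- keeper (a joint): Angle of the keeper bar, rad: 0 = closed; geared, 3.2 times the lever's angle. A steel U of 8 mm rod pivoted at the rack's ends (x = 50 mm, 50 mm above the worktop). Closed, its cross bar runs along y 4 mm above the middle of the tin tops, so no tin can be lifted; lever latched, the bar lies behind the tins, at about x = 130 mm, 105 mm above the worktop.
- tin_a_mid (a point): Centre (half-way up) of one of three identical closed round tins of bare aluminium, 60 mm diameter, 115 mm tall with the flush lid (top 24 mm, fixed on), standing on the rack (grip it in its upper third); z is the tin's own upward axis. One of them weighs 0.40 to 0.52 kg, the others 0.10 to 0.20 kg each; which cannot be seen and changes with every start.
- tin_b_mid (a point): Centre (half-way up) of one of three identical closed round tins of bare aluminium, 60 mm diameter, 115 mm tall with the flush lid (top 24 mm, fixed on), standing on the rack (grip it in its upper third); z is the tin's own upward axis. One of them weighs 0.40 to 0.52 kg, the others 0.10 to 0.20 kg each; which cannot be seen and changes with every start.
- tin_c_mid (a point): Centre (half-way up) of one of three identical closed round tins of bare aluminium, 60 mm diameter, 115 mm tall with the flush lid (top 24 mm, fixed on), standing on the rack (grip it in its upper third); z is the tin's own upward axis. One of them weighs 0.40 to 0.52 kg, the others 0.10 to 0.20 kg each; which cannot be seen and changes with every start.
- jar_mid (a point): Bystander: middle of a glass spice jar with red lid, 48 mm diameter, 93 mm tall, standing in front of the rack.
- mug: Bystander: white mug, 76 mm across, 85 mm tall, to the right of the lever; origin at the centre of its underside.
- mill: Bystander: turned wooden pepper mill, 52 mm diameter, 128 mm tall, to the left of the rack; origin at the centre of its underside.
Mind the look-alikes: they are no part of the job. Leave any blue look-alike of the part that bears tin_c_mid alone.

How it is judged (in metres and radians):
On the way:
1. the lever is latched down by its detent, with the gripper off it (value of joint lever above 0.43 rad and velocity of joint lever below 0.3 rad/s and contact force between lever and the fingers below 0.2 N), for 0.3 s.
At the end, for the whole second after the job is handed in: Lever still latched (over 0.43 rad; keeper over 1.2). Heaviest tin gripped (over 2 N), off the rack, its centre at least 120 mm above where it stood, within 0.25 rad of upright, under 0.05 m/s. Other two upright (0.1 rad) and at rest on the deck, inside lips and posts, not touched by the fingers (value of joint lever above 0.43 rad and value of joint keeper above 1.2 rad and height (world z) of tin_b_mid above 0.1895 m and angle between tin_b_mid's own z axis and vertical below 0.25 rad and linear speed of tin_b below 0.05 m/s and contact force between tin_b and the fingers above 2 N and contact force between tin_b and rack below 0.3 N and z of tin_a_mid in the frame of rack between 0.06 and 0.08 m and x of tin_a_mid in the frame of rack between -0.06 and 0.06 m and y of tin_a_mid in the frame of rack between -0.18 and 0.18 m and angle between each of tin_a_mid, tin_c_mid's own z axis and vertical below 0.1 rad and linear speed of each of tin_a, tin_c below 0.03 m/s and contact force between each of tin_a, tin_c and the fingers below 0.3 N and z of tin_c_mid in the frame of rack between 0.06 and 0.08 m and x of tin_c_mid in the frame of rack between -0.06 and 0.06 m and y of tin_c_mid in the frame of rack between -0.18 and 0.18 m); the arm keeps its last pose, push and grip.
It fails at once if a tin is tipped over (more than 0.6 rad) (angle between any of tin_a_mid, tin_b_mid, tin_c_mid's own z axis and vertical above 0.6 rad).
It fails at once if a bystander (jar, mug, mill) is moved more than 30 mm (distance of any of jar_mid, mug, mill from where it was at the start of the episode above 0.03 m).
It also fails if it takes over 72 s, if anything falls off the work surface, if the arm or the gripper's body presses on something with over 40 N, if the wrist force passes 120 N, or if a joint passes its speed limit or range.

## Robot

A 6-joint arm with a two-finger parallel gripper is mounted at the origin on the work surface. World frame = base frame: x ahead of the robot, y to its left, z up, the work surface at z = 0. Lengths are in m, angles in degrees, forces in N, time in s.
With the tool pointing down it reaches from about 0.425 to 0.95 m from the base axis. Payload 14.7 kg.
Tool frame: the origin (TCP) lies between the finger pads; the fingertips stand ctrl.tip_extent ahead of it and the grasp point (between the pads) lies 2 mm behind it (ctrl.tip_extent is the distance from the TCP to the fingertips, in m); z points along the fingers, x is the direction in which the jaws open and shut, and the axes are right-handed (so a half turn about z gives the same grasp; the last joint's range is limited). The gripper opens to 85 mm and grips with 20 to 120 N. Pads are 22 mm wide; open, the fingers measure 114 mm over their backs; the gripper's body (76 mm by 85 mm) begins 54 mm behind the grasp point. The pads swing forward as they close: fully open they stand 13 mm farther back than shut.
Start: joints at [-74.519, 27.513, 91.461, -0, 61.026, -2.67], TCP at [0.203, -0.618, 0.248] pointing down, gripper open.
Joint ranges: [-157.49, 157.49], [-46.99, 117.5], [13.45, 153.17], [-89.5, 269.5], [5.16, 153.95], [-167.48, 167.48]. Speed limits (degrees/s): [108.29, 108.29, 136.94, 172.46, 172.46, 172.46].

## Interface

Orientations are given as a 3x3 rotation matrix whose columns are the frame's x, y, z axes.
In Python, from station import ctrl gives the robot as it stands.
- The arm moves only by the tool jog_arm, never from a script. Its argument "deltas" is a list of rows, each a list of 3 entries, a list of its own where there are three numbers: the shift along the world's x, y, z in mm, then the turn about the world's z in degrees, then the gripper's target within -1 to 1 (fully open at 1, half-way at 0, shut at -1). In form: [[[dx, dy, dz], roll, jaw], ...]. A call has exactly 10 rows; each row is the pose to reach, as a shift and turn from the pose commanded when the call began; what a row does not reach only later rows make up. A row lasts 1/8 s, in which the tool goes at most 62.5 mm and 10.7 degrees, less where a joint would pass 70% of its speed; a pose out of reach is approached as far as the arm can. A call with a gripper value outside its range is refused whole. The fingers move at their own pace and stop on an object; "grip_force" is the grip in N (left out, the last holds). Time passes only in rows, so rows that repeat a pose let the fingers close, or fill a call up. It gives the time, the measured TCP pose, the force and the opening at its end, in the units of the state.
- ctrl.sense(): the state, without advancing time (a new reading comes with each control period).
- ctrl.camera(name): name is "scene" or "top" or "wrist"; returns a dict with "img" (384x512x3 uint8, red, green, blue), "fx", "fy", "cx", "cy" (pixels), "R" (3x3) and "t" (3): a world point X has camera coordinates R X + t; the wrist camera has in their place "T_tool_cam" (4x4, takes a point from camera to tool coordinates, whose origin is the TCP and whose axes are the tool frame's). Camera axes: x right, y down, z forward; pixel columns grow to the right and rows downward; lengths in m; the calibration is good to about 2 mm. A picture is of the moment at which its call begins: read the wrist's pose just before it. There is no depth.
- ctrl.close_job(): hands the job in, once; it reports no verdict.
Trained networks look in a picture, given as the dict that the camera call returned (one of the last four; its "shot" number tells which), for a name from the list of things; names that differ only in an ending like _2 or _b are one class to them, and where a whole thing is asked for, a point or a joint stands for the part that bears it (a point fixed in the world has none). Each returns a list of dicts, best first, with "p" (0 to 1); they miss things now and then, are a little off and sometimes report something else, mostly with a low value. They report only what shows in the picture. A call takes as long as a camera call. They do not tell look-alikes from the thing itself.
- ctrl.search_frame(picture, label): "centre" ([column, row] as shares, 0 to 1, of the picture: columns of its width, rows of its height, amid what is visible of it).
- ctrl.trace(picture, label): "region" (384x512 bool, what is visible of it) and "centre" ([column, row] as shares, 0 to 1, of the picture: columns of its width, rows of its height, amid what is visible of it).
- ctrl.pinpoint(picture, label): "centre" ([column, row] as shares, 0 to 1, of the picture: columns of its width, rows of its height: a listed point, or the origin of a listed thing).
The state is a dict: "clock": time; "joint_positions": joint angles; "joint_velocities": joint speeds; "joint_efforts": joint torques, N m; "eef_pos": TCP position; "ee_rot": TCP orientation; "ft_force": force on the tool from outside, world axes, zero at the start; "wrist_torque": the same for the moment, N m; "grip_width": finger opening in m.
Only numpy, scipy, OpenCV 4.12 (cv2) and the standard library are available. Lean on these libraries where they do the work, as an engineer would, in place of code of your own. Each camera call takes 0.05 s, during which the arm holds its last target.

## Working session

There is one attempt and no reset: what is moved stays moved. The work goes in short steps, Python scripts to look and compute and a tool call to move; the robot and the scene stay as the last step left them, time stands still between calls to the robot, and variables do not carry over. Pictures are saved under pics/ and viewed, and the job is handed in when it is done.

Besides the shell and the picture viewer there is one more tool, called after "Call:" as a command line: name --argument value ..., lists and objects as JSON in quotes. jog_arm: Moves the arm, as the interface text tells. Its arguments: {"type":"object","properties":{"deltas":{"type":"array","items":{"type":"array"}},"grip_force":{"type":"number"}},"required":["deltas"]}

```bash
ls; mkdir -p pics; cat > h.py <<'E'
import numpy as np, cv2
from station import ctrl
def save(p,n): cv2.imwrite(f'pics/{n}.png',cv2.cvtColor(p['img'],cv2.COLOR_RGB2BGR))
def ray(p,uv):
    u,v=uv; d=np.array([(u-p['cx'])/p['fx'],(v-p['cy'])/p['fy'],1.])
    R=np.array(p['R']);t=np.array(p['t']); return -R.T@t, R.T@d
def atz(p,uv,z):
    o,d=ray(p,uv); return o+d*(z-o[2])/d[2]
def proj(p,X):
    c=np.array(p['R'])@np.array(X)+np.array(p['t']); return np.array([p['fx']*c[0]/c[2]+p['cx'],p['fy']*c[1]/c[2]+p['cy']])
def px(c): return np.array([c[0]*512,c[1]*384])
def tri(p,a,q,b):
    o1,d1=ray(p,a);o2,d2=ray(q,b)
    A=np.stack([d1,-d2],1);s=np.linalg.lstsq(A,o2-o1,rcond=None)[0]
    x=o1+d1*s[0];y=o2+d2*s[1];return (x+y)/2,np.linalg.norm(x-y)
E
python3 - <<'E'
from h import *
np.set_printoptions(precision=3,suppress=True)
s=ctrl.sense();print(s['clock'],s['eef_pos'],s['ee_rot'],s['ft_force'],s['grip_width'],ctrl.tip_extent)
P={}
for n in('scene','top'):
    p=P[n]=ctrl.camera(n);save(p,n+'0')
    for l in('rack','rack_deck','lever_pad','tin_a_mid','jar_mid','mug','mill'):
        for r in ctrl.pinpoint(p,l)[:5]:print(n,l,px(r['centre']),round(r['p'],2))
E
```

```text
pics
0.0 [ 0.202 -0.617  0.248] [[ 0.312 -0.95  -0.   ]
 [-0.95  -0.312  0.001]
 [-0.001 -0.    -1.   ]] [0.299 0.212 0.502] 0.08523576358880088 0.017
scene rack [289.69  212.582] 0.68
scene rack [165.325 231.898] 0.46
scene rack_deck [288.    215.309] 0.64
scene lever_pad [202.291 205.709] 0.95
scene tin_a_mid [287.488 197.414] 0.86
scene jar_mid [165.222 230.093] 0.67
scene jar_mid [290.714 169.805] 0.61
scene mug [163.891 231.706] 0.61
scene mill [370.176 205.21 ] 0.63
top rack [231.014 178.906] 0.96
top rack_deck [232.909 174.682] 0.95
top rack_deck [139.52  135.091] 0.62
top lever_pad [329.114 203.981] 0.67
top tin_a_mid [229.581 171.302] 0.93
top jar_mid [187.699 218.611] 0.8
top jar_mid [189.184 161.51 ] 0.51
top mug [361.318 228.403] 0.69
top mill [140.186 136.896] 0.94
```

```bash
python3 - <<'E'
import cv2
for n in('scene0','top0'):
    i=cv2.imread(f'pics/{n}.png');cv2.imwrite(f'pics/{n}b.png',cv2.resize(i[90:315,90:415] if n!='x' else i,(800,554),interpolation=cv2.INTER_CUBIC))
E
```

```text
(no output)
```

View pics/scene0b.png

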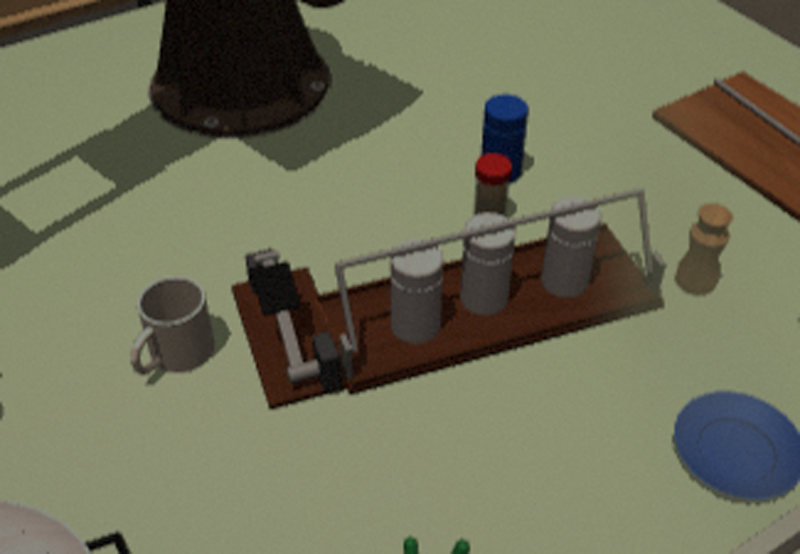

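View pics/top0b.png

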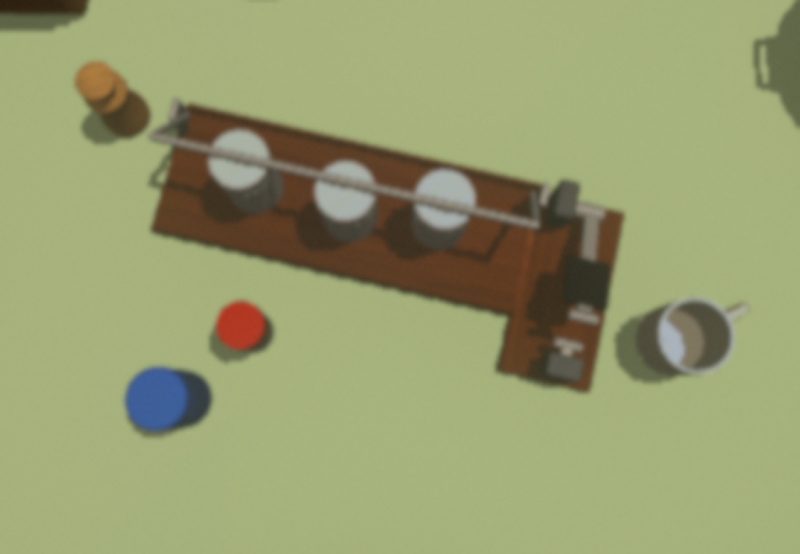

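Three bare aluminium tins stand on the rack: top image crop px (239,159), (345,191), (445,199). The blue can in front at (157,399) is the look-alike and is off the rack. The red-lidded jar is at (240,326), the lever pad at (588,283) and the mug at (695,335).

```bash
python3 - <<'E'
from h import *
np.set_printoptions(precision=3,suppress=True)
p=ctrl.camera('top');q=ctrl.camera('scene')
k=325/800
f=lambda a:np.array(a)*k+90
for n,a,z in[('t1',(239,159),.127),('t2',(345,191),.127),('t3',(445,199),.127),('pad',(588,283),.092),('catch',(566,362),.062),('jar',(240,326),.093),('mug',(695,335),.085),('mill',(97,80),.128),('deckFL',(152,230),.012),('deckBL',(188,105),.012),('barL',(152,137),.131),('barR',(538,225),.131),('blue',(157,399),.115),('BR',(622,213),.012),('FRlever',(587,390),.012)]:
    print(n,atz(p,f(a),z))
print('scene pad',atz(q,(202.3,205.7),.092))
for n,a in [('t_r',(415,258)),('t_m',(488,229)),('t_l',(575,214))]: print(n,atz(q,f(a),.127))
a=ctrl.pinpoint(p,'lever_pad');b=ctrl.pinpoint(q,'lever_pad')
print(tri(p,px(a[0]['centre']),q,px(b[0]['centre'])))
print(atz(p,px(ctrl.pinpoint(p,'rack')[0]['centre']),0))
for r in ctrl.trace(p,'tin_a_mid'):print(px(r['centre']),r['p'],r['region'].sum())
for r in ctrl.trace(p,'rack')[:1]:
    m=r['region'].astype('uint8');print(m.sum());c,_=cv2.findContours(m,0,2);c=max(c,key=cv2.contourArea);print(cv2.minAreaRect(c))
print(np.array(q['R']).T@-np.array(q['t']),np.array(p['R']).T@-np.array(p['t']))
E
```

```text
t1 [0.629 0.148 0.127]
t2 [0.598 0.044 0.127]
t3 [ 0.591 -0.052  0.127]
pad [ 0.516 -0.195  0.092]
catch [ 0.44  -0.177  0.062]
jar [0.47  0.146 0.093]
mug [ 0.467 -0.3    0.085]
mill [0.708 0.291 0.128]
deckFL [0.58  0.26  0.012]
deckBL [0.722 0.228 0.012]
barL [0.649 0.232 0.131]
barR [ 0.566 -0.14   0.131]
blue [0.399 0.217 0.115]
BR [ 0.604 -0.252  0.012]
FRlever [ 0.414 -0.208  0.012]
scene pad [ 0.52  -0.193  0.092]
t_r [ 0.597 -0.056  0.127]
t_m [0.602 0.042 0.127]
t_l [0.635 0.144 0.127]
(array([ 0.52 , -0.196,  0.092]), np.float64(0.001523086729395818))
[0.596 0.048 0.   ]
[234.291 173.99 ] 0.75 563
9605
((241.36798095703125, 188.9502716064453), (196.84725952148438, 82.95675659179688), 11.797248840332031)
[ 1.246 -0.484  0.885] [ 0.399 -0.004  0.965]
```

```bash
python3 - <<'E'
from h import *
p=ctrl.camera('top');q=ctrl.camera('scene')
y=np.radians(-12.4);R=np.array([[np.cos(y),-np.sin(y),0],[np.sin(y),np.cos(y),0],[0,0,1]]);o=np.array([.605,.047,0])
pts=dict(pad=(-.05,-.255,.092),piv=(.05,-.255,.035),c1=(-.13,-.255,.062),c2=(-.106,-.255,.062),pl=(.05,.199,.067),pr=(.05,-.199,.067),a=(-.075,.205,.012),b=(.075,.205,.012),c=(.075,-.205,.012),d=(-.075,-.205,.012),k=(0,.199,.131),k2=(0,-.199,.131))
out=[]
for im,(x0,y0) in((p,(280,150)),(q,(170,180))):
    g=cv2.cvtColor(im['img'],cv2.COLOR_RGB2BGR);g=cv2.convertScaleAbs(g,alpha=1.6)
    w=g[y0:y0+100,x0:x0+100];w=cv2.resize(w,(400,400),interpolation=cv2.INTER_CUBIC)
    for n,X in pts.items():
        u=proj(im,o+R@np.array(X))
        u=((u-(x0,y0))*4+2).astype(int)
        if (u>0).all() and (u<400).all(): cv2.circle(w,tuple(map(int,u)),3,(0,0,255),1);cv2.putText(w,n,tuple(map(int,u+4)),0,.4,(0,0,255))
    out.append(w)
cv2.imwrite('pics/z1.png',np.hstack(out))
g=cv2.cvtColor(p['img'],cv2.COLOR_RGB2BGR)[100:260,110:370];g=cv2.resize(g,None,fx=3,fy=3,interpolation=cv2.INTER_CUBIC)
for n,X in pts.items():
    u=((proj(p,o+R@np.array(X))-(110,100))*3+1).astype(int);cv2.circle(g,tuple(map(int,u)),3,(0,0,255),1)
cv2.imwrite('pics/z2.png',g)
E
```

```text
(no output)
```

View pics/z1.png

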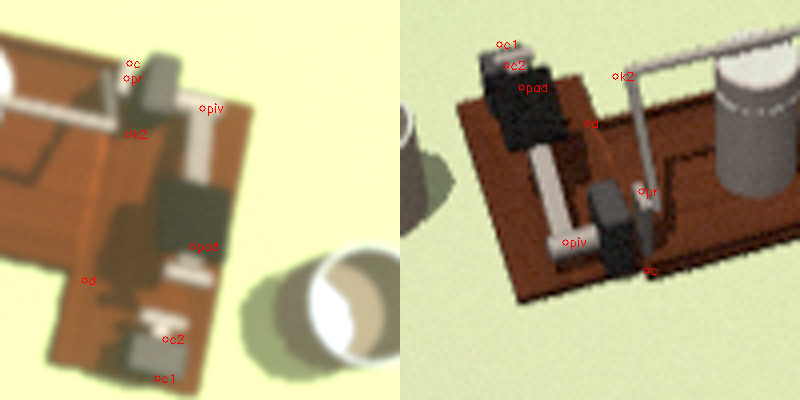

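View pics/z2.png

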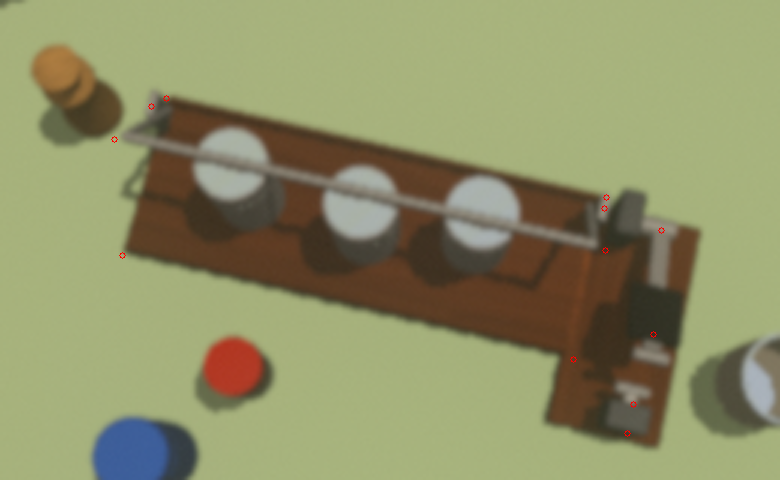

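Call:
jog_arm --deltas '[[[20,27,-3],4,-1],[[52,70,-8],10,-1],[[90,120,-12],17,-1],[[128,172,-18],25,-1],[[166,223,-24],32,-1],[[204,274,-30],40,-1],[[242,325,-36],47,-1],[[280,376,-42],54,-1],[[304,408,-46],59,-1],[[313,420,-48],59.4,-1]]' --grip_force 40

```text
clock: 2.5
eef_pos: [0.5168, -0.1954, 0.2001]
ee_rot: [[0.977, -0.212, 0.0], [-0.212, -0.977, 0.0], [0.0, -0.0, -1.0]]
ft_force: [-0.5, -0.5, 0.7]
grip_width: -0.0001
```

```bash
cat >> h.py <<'E'
def st():
    s=ctrl.sense();R=np.array(s['ee_rot'])
    print(round(s['clock'],2),np.round(s['eef_pos'],4),'yaw',round(np.degrees(np.arctan2(R[1,0],R[0,0])),1),'F',np.round(s['ft_force'],2),'w',round(s['grip_width'],4))
    return s
def wrist(n=None):
    s=ctrl.sense();p=ctrl.camera('wrist')
    T=np.eye(4);T[:3,:3]=s['ee_rot'];T[:3,3]=s['eef_pos']
    M=np.linalg.inv(T@np.array(p['T_tool_cam']));p['R']=M[:3,:3];p['t']=M[:3,3]
    if n: save(p,n)
    return p
E
python3 - <<'E'
from h import *
st();p=wrist('w1')
for r in ctrl.pinpoint(p,'lever_pad'):u=px(r['centre']);print(u,r['p'],atz(p,u,.092))
E
```

```text
2.5 [ 0.5168 -0.1954  0.2001] yaw -12.2 F [-0.5  -0.52  0.67] w -0.0001
[267.3152 194.9184] 0.81 [ 0.52048929 -0.19642033  0.092     ]
```

View pics/w1.png

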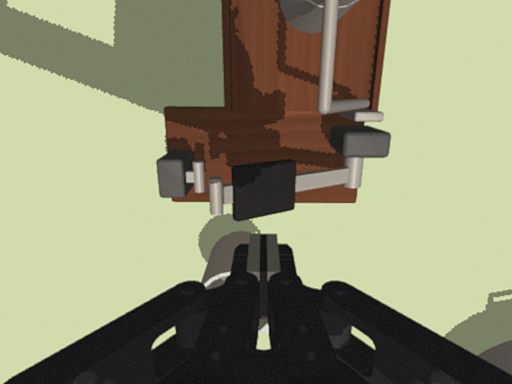

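```bash
python3 - <<'E'
from h import *
st();p=wrist()
for n,u,z in[('pivot',(354,180),.035),('pad',(265,190),.092),('padfront',(235,193),.106),('padback',(296,185),.078),('catch',(172,175),.062),('deckBR',(356,203),.012),('deckFR',(173,202),.012),('tipbar',(217,196),.1)]:print(n,atz(p,u,z))
E
```

```text
2.6 [ 0.5161 -0.1966  0.2001] yaw -12.4 F [-0.17 -0.6   0.08] w -0.0001
pivot [ 0.60214724 -0.21962566  0.035     ]
pad [ 0.51880119 -0.19324716  0.092     ]
padfront [ 0.49729088 -0.18637609  0.106     ]
padback [ 0.54413753 -0.19887827  0.078     ]
catch [ 0.43999506 -0.17162483  0.062     ]
deckBR [ 0.60642919 -0.25357012  0.012     ]
deckFR [ 0.41437461 -0.21037613  0.012     ]
tipbar [ 0.48220204 -0.18758573  0.1       ]
```

Call:
jog_arm --deltas '[[[0,0,-30],0,-1],[[-1,0,-60],0,-1],[[-2,0,-75],0,-1],[[-2,0,-80],0,-1],[[-3,0,-84],0,-1],[[-4,0,-88],0,-1],[[-5,0,-92],0,-1],[[-6,0,-96],0,-1],[[-7,1,-100],0,-1],[[-8,1,-104],0,-1]]'

```text
clock: 3.9
eef_pos: [0.5074, -0.1965, 0.096]
ee_rot: [[0.977, -0.215, -0.0], [-0.215, -0.977, 0.0], [-0.0, -0.0, -1.0]]
ft_force: [-1.3, 0.4, 2.8]
grip_width: 0.0002
```

```bash
python3 - <<'E'
from h import *
st();p=wrist('w2');s=ctrl.camera('scene');cv2.imwrite('pics/s2.png',cv2.resize(cv2.cvtColor(s['img'],cv2.COLOR_RGB2BGR)[90:290,140:400],(780,600)))
E
```

```text
3.9 [ 0.5074 -0.1965  0.096 ] yaw -12.4 F [-1.27  0.41  2.82] w 0.0002
```

View pics/s2.png

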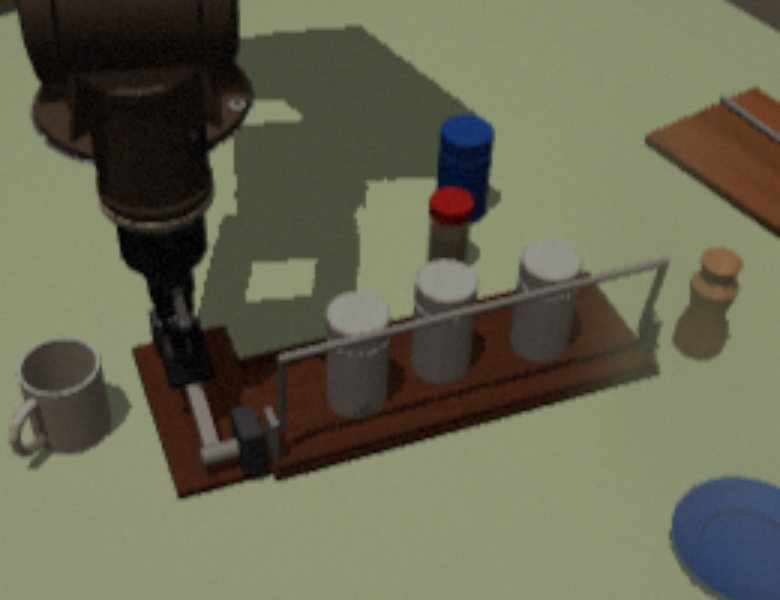

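The keeper has begun to swing back (bar now behind the tins in the picture) with the fingers on the pad; continuing.

Call:
jog_arm --deltas '[[[-1,0,-4],0,-1],[[-2,0,-8],0,-1],[[-3,1,-12],0,-1],[[-4,1,-16],0,-1],[[-5,1,-20],0,-1],[[-6,1,-24],0,-1],[[-7,2,-27],0,-1],[[-8,2,-30],0,-1],[[-8,2,-32],0,-1],[[-8,2,-34],0,-1]]'

```text
clock: 5.25
eef_pos: [0.4992, -0.1946, 0.062]
ee_rot: [[0.976, -0.216, -0.001], [-0.216, -0.976, 0.0], [-0.001, -0.0, -1.0]]
ft_force: [-2.1, -0.6, 1.8]
grip_width: 0.0001
```

```bash
python3 - <<'E'
from h import *
st();s=ctrl.camera('scene');cv2.imwrite('pics/s3.png',cv2.resize(cv2.cvtColor(s['img'],cv2.COLOR_RGB2BGR)[90:290,140:400],(780,600)))
E
```

```text
5.25 [ 0.4992 -0.1946  0.062 ] yaw -12.5 F [-2.09 -0.62  1.8 ] w 0.0001
```

View pics/s3.png

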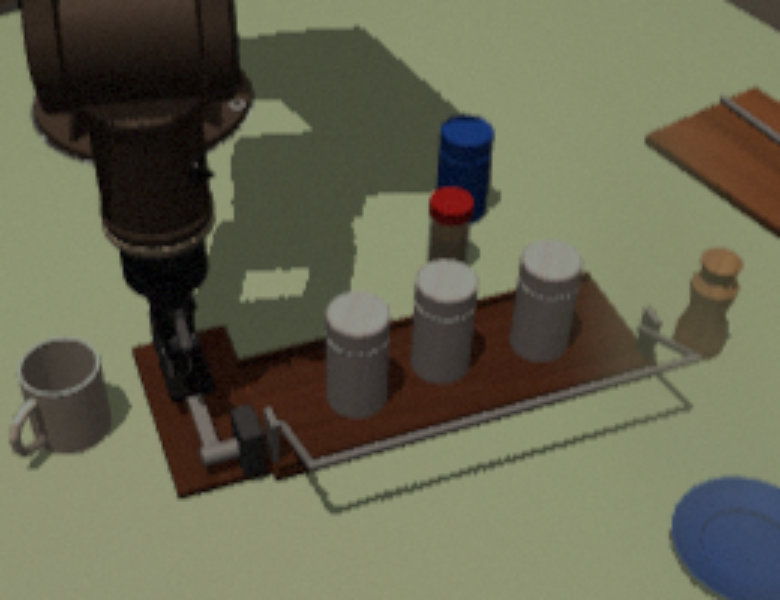

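The bar is fully behind the tins (cross bar from (310,462) to (700,355)). The force is low, so it is past the detent; now press to the stop.

Call:
jog_arm --deltas '[[[0,0,-1],0,-1],[[0,0,-2],0,-1],[[0,0,-2],0,-1],[[0,0,-3],0,-1],[[0,0,-3],0,-1],[[0,0,-4],0,-1],[[0,0,-4],0,-1],[[0,0,-4],0,-1],[[0,0,-4],0,-1],[[0,0,-4],0,-1]]'

```text
clock: 6.55
eef_pos: [0.4992, -0.1946, 0.0598]
ee_rot: [[0.977, -0.215, 0.0], [-0.215, -0.977, -0.0], [0.0, 0.0, -1.0]]
ft_force: [-8.8, 2.1, 39.2]
grip_width: -0.0002
```

Call:
jog_arm --deltas '[[[0,0,2],0,-1],[[0,0,4],0,-1],[[0,0,12],0,-1],[[0,0,30],0,-1],[[0,0,60],0,-1],[[0,0,100],0,-1],[[0,0,140],0,0],[[0,0,160],0,1],[[0,0,164],0,1],[[0,0,164],0,1]]'

```text
clock: 7.8
eef_pos: [0.4993, -0.1945, 0.2219]
ee_rot: [[0.977, -0.215, -0.0], [-0.215, -0.977, 0.0], [-0.0, -0.0, -1.0]]
ft_force: [-0.2, -0.1, -0.5]
grip_width: 0.0723
```

```bash
python3 - <<'E'
from h import *
st();s=ctrl.camera('scene');t=ctrl.camera('top')
a=cv2.resize(cv2.cvtColor(s['img'],cv2.COLOR_RGB2BGR)[110:280,160:390],(690,510));cv2.imwrite('pics/s4.png',a)
b=cv2.resize(cv2.cvtColor(t['img'],cv2.COLOR_RGB2BGR)[100:260,110:370],(780,480),interpolation=cv2.INTER_CUBIC);cv2.imwrite('pics/t4.png',b)
E
```

```text
7.8 [ 0.4993 -0.1945  0.2219] yaw -12.4 F [-0.21 -0.07 -0.51] w 0.0723
```

View pics/s4.png

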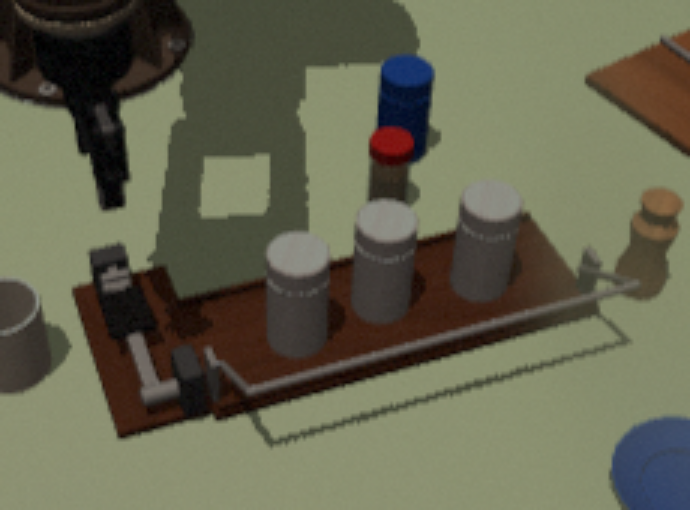

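View pics/t4.png

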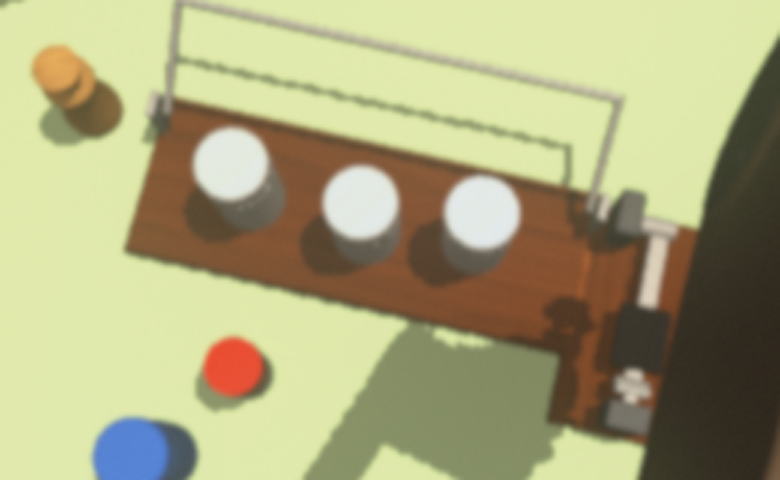

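Latched: keeper bar stays back, lever down with nothing on it. Now moving above the right tin, crop px (481,212).

Call:
jog_arm --deltas '[[[20,30,5],0,1],[[45,65,12],0,1],[[70,105,18],0,1],[[90,132,18],0,1],[[95,140,18],0,1],[[95,140,18],0,1],[[95,140,18],0,1],[[95,140,18],0,1],[[95,140,18],0,1],[[95,140,18],0,1]]'

```text
clock: 9.15
eef_pos: [0.5944, -0.0549, 0.2404]
ee_rot: [[0.976, -0.216, 0.0], [-0.216, -0.976, -0.0], [0.0, -0.0, -1.0]]
ft_force: [-0.2, 0.2, -0.1]
grip_width: 0.0855
```

```bash
python3 - <<'E'
from h import *
np.set_printoptions(precision=4,suppress=True)
st();p=wrist('w5');t=ctrl.camera('top')
for n,u in[('l',(231,163)),('m',(361,202)),('r',(481,212))]:print(n,atz(t,np.array(u)/3+(110,100),.127))
for r in ctrl.trace(p,'tin_a_mid'):
    print(px(r['centre']),r['p'],r['region'].sum())
for r in ctrl.pinpoint(p,'tin_a_mid'):print(px(r['centre']),r['p'],atz(p,px(r['centre']),.0695))
E
```

```text
9.15 [ 0.5944 -0.0549  0.2404] yaw -12.5 F [-0.17  0.18 -0.12] w 0.0855
l [0.6298 0.148  0.127 ]
m [0.599  0.0439 0.127 ]
r [ 0.5919 -0.0509  0.127 ]
[241.2032  56.1024] 0.65 5727
```

View pics/w5.png

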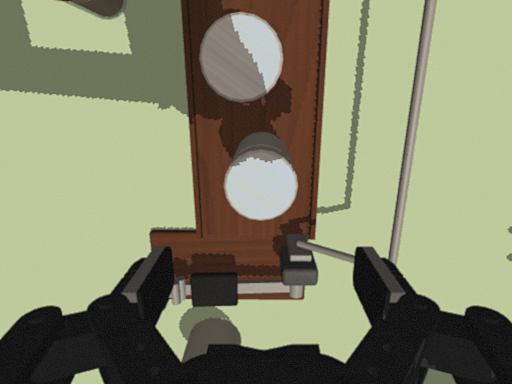

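The right tin's lid is at wrist px (261,186), the middle one's at (241,57).

```bash
python3 - <<'E'
from h import *
np.set_printoptions(precision=4,suppress=True)
p=wrist()
for u in[(261,186),(241,57)]:print(atz(p,u,.127))
a=atz(p,(225,186),.127);b=atz(p,(297,186),.127);print(np.linalg.norm(a-b))
E
```

```text
[ 0.5945 -0.0489  0.127 ]
[0.6014 0.0478 0.127 ]
0.058010458495922915
```

Call:
jog_arm --deltas '[[[-1,5,-35],0,1],[[-1,5,-80],0,1],[[-1,5,-115],0,1],[[-1,5,-130],0,1],[[-1,5,-135],0,1],[[-1,5,-135],0,1],[[-1,5,-135],0,-1],[[-1,5,-135],0,-1],[[-1,5,-135],0,-1],[[-1,5,-135],0,-1]]' --grip_force 50

```text
clock: 10.65
eef_pos: [0.594, -0.0497, 0.1065]
ee_rot: [[0.976, -0.216, 0.002], [-0.216, -0.976, -0.0], [0.002, -0.0, -1.0]]
ft_force: [-3.1, 0.3, 9.6]
grip_width: 0.0588
```

Call:
jog_arm --deltas '[[[0,0,0],0,-1],[[0,0,0],0,-1],[[0,0,3],0,-1],[[0,0,8],0,-1],[[0,0,15],0,-1],[[0,0,20],0,-1],[[0,0,20],0,-1],[[0,0,20],0,-1],[[0,0,20],0,-1],[[0,0,20],0,-1]]'

```text
clock: 11.9
eef_pos: [0.5934, -0.0496, 0.1251]
ee_rot: [[0.976, -0.216, -0.0], [-0.216, -0.976, 0.0], [-0.0, 0.0, -1.0]]
ft_force: [-0.2, 0.4, -4.8]
grip_width: 0.0589
```

```bash
python3 - <<'E'
from h import *
st();p=wrist('w6');t=ctrl.camera('scene');st()
cv2.imwrite('pics/s6.png',cv2.resize(cv2.cvtColor(t['img'],cv2.COLOR_RGB2BGR)[90:290,140:400],(780,600)))
st()
E
```

```text
11.9 [ 0.5934 -0.0496  0.1251] yaw -12.5 F [-0.18  0.37 -4.79] w 0.0589
12.0 [ 0.5934 -0.0496  0.1252] yaw -12.4 F [-0.26 -1.13 -4.87] w 0.059
12.0 [ 0.5934 -0.0496  0.1252] yaw -12.4 F [-0.26 -1.13 -4.87] w 0.059
```

View pics/s6.png

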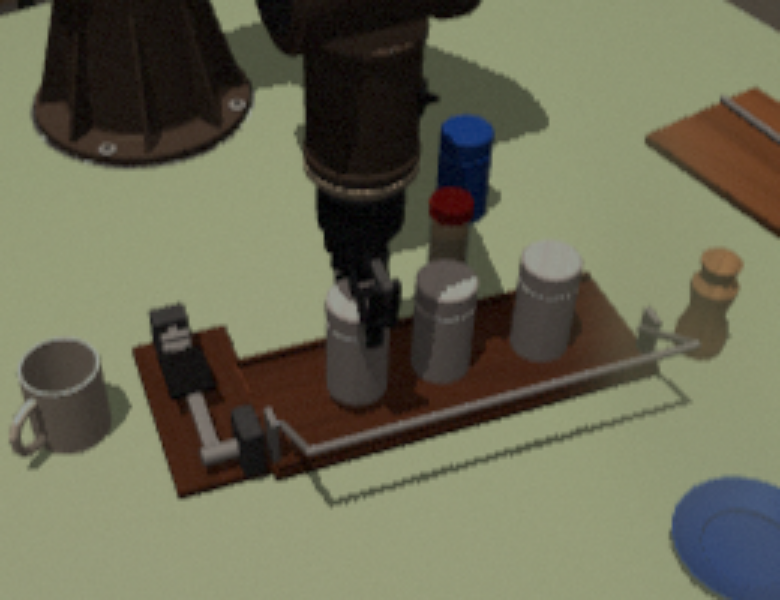

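Tin off the deck at 4.8 N (~0.49 kg). This lies in the heavy range; the light ones would read 1–2 N. Raising it, then re-weighing at rest.

Call:
jog_arm --deltas '[[[0,0,5],0,-1],[[0,0,20],0,-1],[[0,0,40],0,-1],[[0,0,65],0,-1],[[0,0,90],0,-1],[[0,0,115],0,-1],[[0,0,135],0,-1],[[0,0,150],0,-1],[[0,0,158],0,-1],[[0,0,160],0,-1]]'

```text
clock: 13.25
eef_pos: [0.5935, -0.0496, 0.2856]
ee_rot: [[0.977, -0.216, 0.0], [-0.216, -0.977, -0.0], [0.0, -0.0, -1.0]]
ft_force: [-0.5, 0.3, -4.8]
grip_width: 0.059
```

Call:
jog_arm --deltas '[[[0,0,0],0,-1],[[0,0,0],0,-1],[[0,0,0],0,-1],[[0,0,0],0,-1],[[0,0,0],0,-1],[[0,0,0],0,-1],[[0,0,0],0,-1],[[0,0,0],0,-1],[[0,0,0],0,-1],[[0,0,0],0,-1]]'

```text
clock: 14.5
eef_pos: [0.5935, -0.0497, 0.2853]
ee_rot: [[0.976, -0.216, 0.0], [-0.216, -0.976, 0.0], [0.0, -0.0, -1.0]]
ft_force: [1.5, -0.3, -4.6]
grip_width: 0.0589
```

```bash
python3 - <<'E'
from h import *
for i in range(6):
    t=ctrl.camera(('scene','wrist')[i%2]);st()
    save(t,f'e{i}')
cv2.imwrite('pics/s7.png',np.hstack([cv2.resize(cv2.imread('pics/e4.png')[60:290,140:400],(400,354)),cv2.resize(cv2.imread('pics/e5.png'),(400,354))]))
E
```

```text
14.55 [ 0.5935 -0.0497  0.2853] yaw -12.4 F [ 0.09 -0.22 -4.26] w 0.0592
14.6 [ 0.5935 -0.0496  0.2853] yaw -12.5 F [-0.08  0.19 -4.37] w 0.059
14.65 [ 0.5935 -0.0496  0.2853] yaw -12.5 F [ 0.43 -0.74 -4.94] w 0.059
14.7 [ 0.5935 -0.0497  0.2853] yaw -12.5 F [ 0.56  0.42 -5.77] w 0.0587
14.75 [ 0.5935 -0.0496  0.2853] yaw -12.4 F [-0.17  0.76 -4.  ] w 0.0589
14.8 [ 0.5935 -0.0496  0.2853] yaw -12.4 F [ 0.85  0.37 -4.62] w 0.059
```

View pics/s7.png

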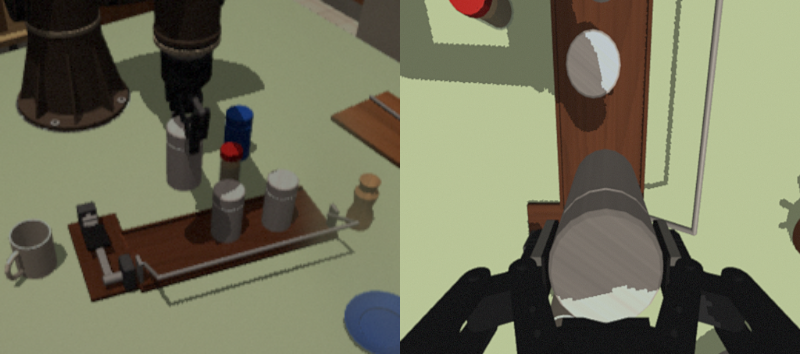

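The tin hangs upright between the pads. The other two stand on the deck (left view (228,210) and (280,202)), the bar is still back, and the jar, mug and mill are in place. The mean of the readings at rest is about 4.7 N, so roughly 0.475 kg. Only the heavy tin can weigh that, so hefting the others would add only risk.

```bash
python3 - <<'E'
from h import *
print(ctrl.close_job());st()
E
```

```text
the job is handed in; nothing more can be done
None
the job is handed in; nothing more can be done
```

I handed the job in at about 15 s, with the lever latched and the heaviest tin held up in the gripper. The hand-in gives no verdict.

- **Lever:** I pressed it to its stop, reading 39 N at the end, and let go. It stayed down, and the last picture still shows the keeper bar behind the tins.
- **Heaviest tin:** I lifted only the right-hand tin. It read about 4.7 N (roughly 0.475 kg) at rest, with noise of about ±1 N. That fits only the 0.40–0.52 kg tin, because a light one would read at most 2 N. I did not heft the other two, so their weights are inferred from the stated ranges.
- **Final hold:** The tin was raised about 18 cm. It was upright in the last picture, and the arm and finger opening stayed steady (59 mm) with a 50 N grip.
- **Rest of the scene:** The other two tins were standing on the deck. The jar, mug, mill and blue look-alike were untouched.
- **Disagreement:** The lever pad looked about 13 mm nearer its pivot than described. I used the measured position, and the press worked.

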